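# Clip down the specimen slide, snap its cover on, and unclip it

### The job

Swing the stage clip by its red knob fully home onto the end of the big slide, so that it holds the slide down. With the slide still clipped, press the blue cover squarely onto the white specimen well until both yellow clip arms snap under the rim and it sits fully down; then swing the clip back clear of the slide, towards the front, so that the covered slide is free to be handed round. Leave the slide lying in its place on the stage and do not disturb the other things on the table.

Things in the scene. Friction and masses are not known exactly. Their poses are not given: they have to be found in the camera images.
- stage: brown wooden viewing stage fixed to the table, 200 mm (x) x 250 mm (y) x 20 mm high; origin at the centre of its underside, its -x side faces the robot. A 5 mm high aluminium fence runs behind the slide (at its +x edge) and a stop of the same height at the slide's -y end
- pivot (a point): the clip's pivot screw, on the stage's top surface (20 mm above the table); stage frame x -25, y +100 mm. The clip turns about the vertical line through this point; its screw head reaches 29 mm above the stage's top
- clip_pivot (a joint): swing of the clip, rad. 0: home against its stop, toe over the slide's +y end, strip 40 degrees from the stage's +x axis towards its -y. Grows clockwise seen from above, as the toe goes off over the slide's front (-x) edge, to 1.9 at most; it leaves the slide at about 0.85. Starts clear and stays where left; needs about 1 N at the knob, up to 6 N while the toe climbs onto the slide
- clip_arm: the clip's spring leaf: flat steel strip 105 mm long, 16 wide, its underside 16 mm above the stage's top; origin on the pivot at the stage's top surface, x along the strip towards the toe. A rigid dark lever 16 mm wide lies just over it, top 24.5 mm above the stage's top, and carries the knob. The leaf presses down with about 2 N at the toe and flexes up by itself as the toe climbs onto the slide
- clip_toe (a point): underside of the clip's rounded toe (a curl 20 mm in diameter, its axis along the strip), 100 mm from the pivot. 4.4 mm above the stage's top when clear, so it rides up 1.6 mm onto the 6 mm slide
- clip_knob (a point): point on the axis of the clip's upright red knob, 70 mm from the pivot, 42 mm above the stage's top. The knob is round, 16 mm in diameter, and stands on the rigid lever, from 24.5 to 58.5 mm above the stage's top
- slide: large green glass demonstration slide, 80 mm (x) x 160 mm (y) x 6 mm, 0.32 kg, lying loose on the stage a few mm in front of the fence (its sides along the stage's); origin at the centre of its underside. It carries the white specimen well
- well (a point): centre of the top of the white rectangular specimen well on the slide: slide frame y -35, z +28 mm. The well stands 22 mm above the slide's top, 55 mm (x) x 70 mm (y) outside, 75 mm in y over its rounded rim (the rim of each y side is a 5 mm thick round bead at the top)
- cover: blue cover, 68 mm (x) x 84 (y), 96 over its clip arms, 0.11 kg, standing on its two skirts. Origin: centre of the skirts' lower edges; lid underside 20 mm above it. Fits either way round, x and y along the slide's: skirts outside the well's x sides, 3.5 mm clearance each; yellow sprung arms at its y ends snap under the rim, 5 to 10 N down. Seated, its origin is 8 mm above the slide's underside
- cover_grip (a point): centre of the cover's grip, a blue upright block on the lid 20 mm thick (cover x), 50 mm long (cover y), 32 mm tall: from 24 to 56 mm above the cover's origin; this point is 42 mm above the origin
- cup: white plastic cup, 66 mm across, 85 mm tall, upright; origin at the centre of its underside; leave it alone
- jar: amber jar with red cap, 64 mm across, 75 mm tall, upright; origin at the centre of its underside; leave it alone
- pencil_case: dark navy pencil case, 200 x 85 x 55 mm; origin at the centre of its underside; leave it alone
- syringe: white and blue plastic syringe lying on the table, about 150 mm long, 26 mm high; origin at the centre of its underside; leave it alone
- marker: orange marker pen with a black cap, lying on the table, 135 x 15 x 15 mm; origin at the centre of its underside; leave it alone
Things that resemble listed ones, but are neither listed nor needed, are in the scene too. There is more than one size of the cover; the job needs the middle-sized.

How it is judged:
By the outcome, as a careful person would: the job done as asked, in the order asked, and still so for the second after the job is handed in, with the robot touching nothing.
It also fails if it takes over 61 s, if anything falls off the work surface, if the arm or the gripper's body presses on something with over 40 N, if the wrist force passes 120 N, or if a joint passes its speed limit or range.

### The arm

A 6-joint arm with a two-finger parallel gripper is mounted at the origin on the work surface. World frame = base frame: x ahead of the robot, y to its left, z up, the work surface at z = 0. Lengths are in m, angles in rad, forces in N, time in s.
With the tool pointing down it reaches from about 0.375 to 0.9 m from the base axis. Payload 3.1 kg.
Tool frame: the origin (TCP) lies midway between the tips of the shut fingers; the grasp point (between the pads) lies 19 mm behind it; x points along the fingers, z is the direction in which the jaws open and shut, and the axes are right-handed (so a half turn about x gives the same grasp; the last joint's range is limited). The gripper opens to 87 mm and grips with 3 to 60 N. Pads are 19 mm wide; open, the fingers measure 117 mm over their backs; the gripper's body (75 mm by 190 mm) begins 51 mm behind the grasp point.
Start: joints at [-1.522, 0.527, 1.433, -0, 1.181, -0.178], TCP at [0.141, -0.609, 0.223] pointing down, gripper open.
Joint ranges: [-3.08, 3.08], [-0.75, 2.2], [0.22, 2.44], [-1.43, 4.57], [0, 2.65], [-2.85, 2.85]. Speed limits (rad/s): [2.79, 2.79, 3.14, 3.14, 3.14, 3.14].

### API

Orientations are given as a unit quaternion [x, y, z, w].
In Python, from rig import robot, optics, workorder gives the robot as it stands.
- The arm moves only by the tool arm_command, never from a script. Its argument "plan" is a list of rows, each a list of 7 numbers: the shift along the tool's x, y, z in cm, then the turn, a rotation vector about the tool's x, y, z in rad, then the finger opening in cm, from 0 to 8.7. In form: [[x, y, z, ax, ay, az, gripper], ...]. A call has 1 to 12 rows; each row shifts and turns the pose as measured when the row begins, along the tool's axes as they then stand; what a row does not reach is not made up. A row lasts 1/8 s, in which the tool goes at most 62.5 mm and 10.7 degrees, less where a joint would pass 70% of its speed; a pose out of reach is approached as far as the arm can. A call with a gripper value outside its range is refused whole. The fingers move at their own pace and stop on an object; "grip_force" is the grip in N (left out, the last holds). Time passes only in rows, so rows that do not move let the fingers close. It gives the time, the measured TCP pose, the force and the opening at its end, in the units of the state.
- robot.get_obs(): the state, without advancing time (a new reading comes with each control period).
- optics.camera(name): name is "scene" or "top"; returns (picture, depth): 420x560x3 uint8, blue, green, red; 420x560 float32, m along the optical axis (not along the pixel's ray), 0 where there is no reading.
- optics.camera_info(name): a dict with "mtx" (3x3 intrinsics, pixels), "position" and "rotation" of the camera in the world. Camera axes: x right, y down, z forward; pixel columns grow to the right and rows downward; lengths in m; the calibration is good to about 2 mm. A picture is of the moment at which its call begins. camera_info takes no time and is no camera call.
- workorder.hand_in(): hands the job in, once; it reports no verdict.
The state is a dict: "time": time; "q": joint angles; "joint_velocities": joint speeds; "joint_torque": joint torques, N m; "position": TCP position; "tool_rot": TCP orientation; "ft_force": force on the tool from outside, world axes, zero at the start; "moment": the same for the moment, N m; "grip_width": finger opening in m.
Only numpy, scipy, OpenCV 4.12 (cv2) and the standard library are available. Lean on these libraries where they do the work, as an engineer would, in place of code of your own. Each camera call takes 0.05 s, during which the arm holds its last target. There are 200 camera calls.

## Working session

There is one attempt and no reset: what is moved stays moved. The work goes in short steps, Python scripts to look and compute and a tool call to move; the robot and the scene stay as the last step left them, time stands still between calls to the robot, and variables do not carry over. Pictures are saved under pics/ and viewed, about 8 in all and at most 12, crops included, and the job is handed in when it is done.

Besides the shell and the picture viewer there is one more tool, called after "Call:" as name(argument=value, ...) on one line, values as JSON. arm_command: Moves the arm, as the interface text tells. Its arguments: {"type":"object","properties":{"plan":{"type":"array"},"grip_force":{"type":"number"}},"required":["plan"]}

```bash
mkdir -p pics; ls; cat > h.py <<'E'
import numpy as np, cv2
from rig import robot, optics, workorder
from scipy.spatial.transform import Rotation as R
def Rm(ci):
    r=np.array(ci["rotation"],float)
    return r if r.shape==(3,3) else R.from_quat(r).as_matrix()
def cloud(d,ci):
    v,u=np.indices(d.shape); K=np.array(ci["mtx"])
    p=np.stack([(u-K[0,2])/K[0,0]*d,(v-K[1,2])/K[1,1]*d,d],-1)
    return p@Rm(ci).T+np.array(ci["position"])
def ray(u,v,z,ci):
    K=np.array(ci["mtx"]); r=Rm(ci)@np.array([(u-K[0,2])/K[0,0],(v-K[1,2])/K[1,1],1]); o=np.array(ci["position"])
    return o+r*(z-o[2])/r[2]
E
python3 - <<'E'
from h import *
for n in("scene","top"):
    im,d=optics.camera(n); ci=optics.camera_info(n); print(n,ci)
    cv2.imwrite(f"pics/{n}0.png",im); np.save(f"pics/{n}0.npy",d)
print(robot.get_obs())
E
```

```text
pics
scene {'mtx': array([[492.80273392,   0.        , 281.97797966],
       [  0.        , 492.80273392, 207.62676608],
       [  0.        ,   0.        ,   1.        ]]), 'position': array([ 1.21095278, -0.54448153,  1.05392199]), 'rotation': array([ 0.84712849,  0.40850587, -0.14439766, -0.30764524])}
top {'mtx': array([[502.70015206,   0.        , 276.19550717],
       [  0.        , 502.70015206, 205.48013796],
       [  0.        ,   0.        ,   1.        ]]), 'position': array([ 0.46198019, -0.0309549 ,  1.29698603]), 'rotation': array([ 0.70672315, -0.70513374,  0.03991629, -0.04165912])}
{'time': 0.1, 'q': array([-1.52147381e+00,  5.28394621e-01,  1.43379642e+00,  3.44478350e-05,
        1.18138516e+00, -1.78511943e-01]), 'joint_velocities': array([ 0.00033979, -0.00255849, -0.00393513, -0.00177907,  0.00174274,
        0.0001826 ]), 'joint_torque': array([-3.14332392e-04, -4.40985918e+01, -1.77151251e+01,  6.34734565e-02,
        5.34281856e-02, -4.29120325e-05]), 'position': array([ 0.14116547, -0.60816483,  0.22164925]), 'tool_rot': array([ 0.44046143,  0.55404595, -0.43939284,  0.55313719]), 'ft_force': array([-1.05158873,  0.17962223, -0.07176155]), 'moment': array([ 0.03367276, -0.00379303, -0.02195438]), 'grip_width': 0.08695520600261387}
```

View pics/top0.png

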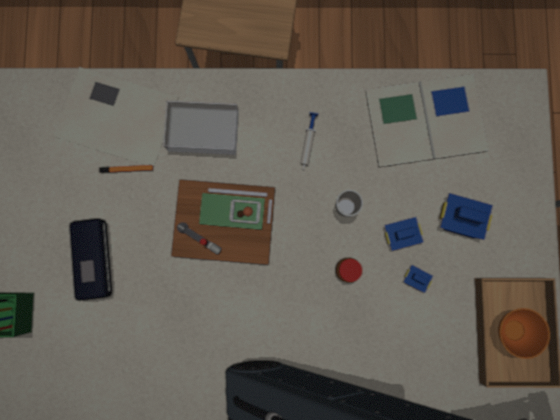

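View pics/scene0.png

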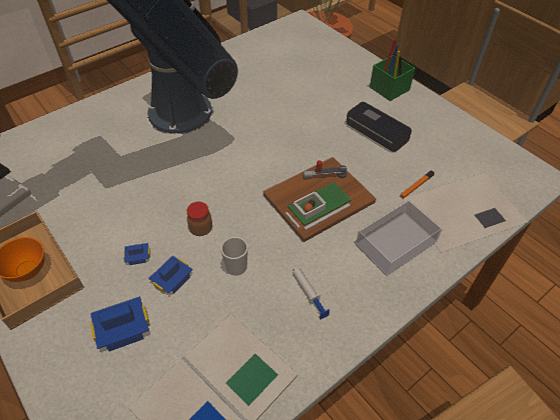

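The top view shows three blue covers: big at (466,216), middle at (404,234) and small at (418,279). The middle one fits, and I'll check it against 68x84 mm. The stage is at (224,222) with its pivot screw at (183,229). The red knob is at about (205,242), and the well is at (246,211).

```bash
python3 - <<'E'
from h import *
im=cv2.imread("pics/top0.png"); d=np.load("pics/top0.npy"); ci=optics.camera_info("top"); P=cloud(d,ci)
hsv=cv2.cvtColor(im,cv2.COLOR_BGR2HSV)
def rect(mask,z,name,roi):
    m=np.zeros(mask.shape,np.uint8); x0,y0,x1,y1=roi; m[y0:y1,x0:x1]=mask[y0:y1,x0:x1]
    c=max(cv2.findContours(m,0,1)[0],key=cv2.contourArea)
    w=np.array([ray(a,b,z,ci)[:2] for a,b in c[:,0]],np.float32)
    r=cv2.minAreaRect(w*1000); print(name,len(c),np.round(r[0],1),np.round(r[1],1),round(r[2],1),'n',int(m.sum()/m.max()) )
H,S,V=cv2.split(hsv)
blue=((H>100)&(H<130)&(S>120)).astype(np.uint8)*255
for n,roi in dict(mid=(380,212,430,255),small=(400,258,440,298),big=(432,185,500,245)).items():
    rect(blue,0.024,n+" blue@lid",roi)
    rect(blue*(P[...,2]>0.045),0.056,n+" grip top",roi)
print("z mid max",P[212:255,380:430,2].max(), "table z",np.median(P[300:340,300:340,2]))
green=((H>40)&(H<85)&(S>60)).astype(np.uint8)*255
rect(green,0.026,"slide",(190,180,280,240))
# stage
brown=((H<20)&(S>70)).astype(np.uint8)*255
st=cv2.morphologyEx(((P[...,2]>0.012)).astype(np.uint8)*255,cv2.MORPH_OPEN,np.ones((3,3)))
rect(st,0.02,"stage depth",(160,170,290,275))
rect(cv2.bitwise_or(brown,green),0.02,"stage colour",(160,172,290,275))
red=((H<8)|(H>172))&(S>150); red=red.astype(np.uint8)*255
rect(red,0.0785,"knob",(190,225,225,260))
wl=((S<60)&(P[...,2]>0.038)).astype(np.uint8)*255
rect(wl,0.048,"well",(225,195,266,228))
up=((P[...,2]>0.036)).astype(np.uint8)*255
rect(up,0.044,"clip",(170,215,226,262)); 
c1=cv2.resize(im[165:275,160:290],None,fx=4,fy=4,interpolation=cv2.INTER_CUBIC)
c2=cv2.resize(im[180:300,375:505],None,fx=2.1,fy=2.1,interpolation=cv2.INTER_CUBIC)
o=np.zeros((440,800,3),np.uint8); o[:c1.shape[0],:c1.shape[1]]=c1; o[:c2.shape[0],522:522+c2.shape[1]]=c2
cv2.imwrite("pics/crop1.png",cv2.convertScaleAbs(o,alpha=1.5))
E
```

```text
mid blue@lid 105 [ 539.  -349.8] [63.4 79. ] 14.8 n 769
mid grip top 50 [ 539.  -349.1] [19.7 52.6] 15.0 n 174
small blue@lid 68 [ 426.7 -382.5] [55.1 45.1] 63.5 n 391
small grip top 1 [ 421.1 -391.4] [0. 0.] 0.0 n 6
big blue@lid 147 [ 582.2 -509.3] [110.7  92.7] 74.1 n 1534
big grip top 78 [ 583.6 -509.7] [78.3 33.6] 75.8 n 409
z mid max 1.2969860318069506 table z 0.0020403521286714854
slide 180 [595.4  85.8] [158.8  78.9] 85.2 n 1388
stage depth 344 [569.5 107. ] [249.6 199.5] 85.4 n 7641
stage colour 340 [569.  107.7] [248. 198.] 85.4 n 6231
knob 17 [515.1 149.2] [12.1 14.6] 0.1 n 35
well 94 [592.2  50.3] [74.8 56.1] 84.7 n 246
clip 95 [524.9 166.1] [124.8  22.5] 58.0 n 363
```

View pics/crop1.png

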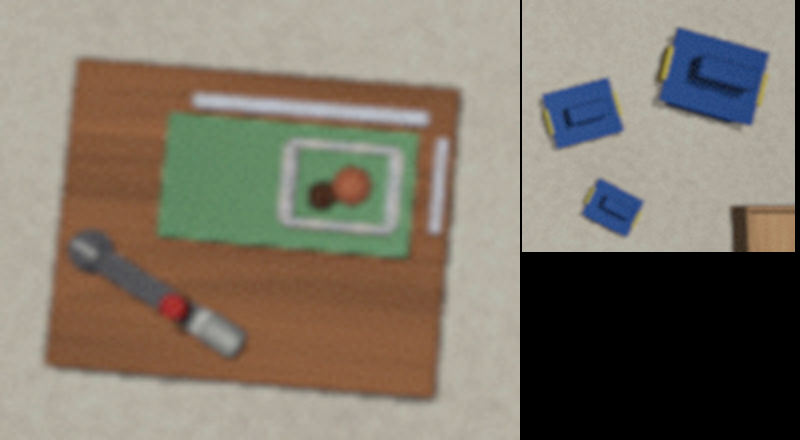

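The crop confirms the middle cover: about 68x84 mm, yellow arms at its y ends, yaw +15°. The others measure about 45x55 and 93x111 mm. Next I'll plan the move to the knob.

```bash
cat >> h.py <<'E'
def pose(p,yaw):
    "tool x down, tool z horizontal at yaw(deg)"
    a=np.radians(yaw); z=np.array([np.cos(a),np.sin(a),0]); x=np.array([0,0,-1.]); return np.array(p,float),np.stack([x,np.cross(z,x),z],1)
def cur():
    o=robot.get_obs(); return np.array(o["position"]),R.from_quat(o["tool_rot"]).as_matrix()
def rows(A,B,n,grip):
    p,M=A; rv=R.from_matrix(M.T@B[1]).as_rotvec(); out=[]
    for k in range(n):
        N=(R.from_matrix(M)*R.from_rotvec(rv*k/n)).as_matrix()
        s=N.T@((B[0]-p)/n)*100; out.append([round(float(v),2) for v in s]+[round(float(v),3) for v in rv/n]+[grip])
    return out
def yaw(M): return np.degrees(np.arctan2(M[1,2],M[0,2]))
def show(r): print("["+",\n".join(str(x) for x in r)+"]")
E
python3 - <<'E'
from h import *
A=cur(); print(yaw(A[1]),A[1].round(3).tolist())
# yaw options for knob tangent: -32 / 148
B=pose([.42,-.25,.2],-55); C=pose([.5151,.1492,.15],-32)
show(rows(A,B,10,4)); show(rows(B,C,9,4))
E
```

```text
-76.94677689322255 [[-0.0, 0.974, 0.226], [0.002, 0.226, -0.974], [-1.0, 0.0, -0.002]]
[[0.22, 3.53, -2.86, -0.038, -0.0, -0.0, 4],
[0.22, 3.63, -2.72, -0.038, -0.0, -0.0, 4],
[0.22, 3.73, -2.58, -0.038, -0.0, -0.0, 4],
[0.22, 3.83, -2.44, -0.038, -0.0, -0.0, 4],
[0.22, 3.92, -2.29, -0.038, -0.0, -0.0, 4],
[0.22, 4.0, -2.14, -0.038, -0.0, -0.0, 4],
[0.22, 4.08, -1.98, -0.038, -0.0, -0.0, 4],
[0.22, 4.16, -1.82, -0.038, -0.0, -0.0, 4],
[0.22, 4.22, -1.66, -0.038, -0.0, -0.0, 4],
[0.22, 4.28, -1.5, -0.038, -0.0, -0.0, 4]]
[[0.56, 3.41, -3.03, -0.045, 0.0, 0.0, 4],
[0.56, 3.54, -2.87, -0.045, 0.0, 0.0, 4],
[0.56, 3.67, -2.71, -0.045, 0.0, 0.0, 4],
[0.56, 3.78, -2.55, -0.045, 0.0, 0.0, 4],
[0.56, 3.89, -2.37, -0.045, 0.0, 0.0, 4],
[0.56, 3.99, -2.2, -0.045, 0.0, 0.0, 4],
[0.56, 4.09, -2.02, -0.045, 0.0, 0.0, 4],
[0.56, 4.17, -1.83, -0.045, 0.0, 0.0, 4],
[0.56, 4.25, -1.65, -0.045, 0.0, 0.0, 4]]
```

Call:
arm_command(plan=[[0.2, 3.5, -2.9, -0.038, 0, 0, 4], [0.2, 3.6, -2.7, -0.038, 0, 0, 4], [0.2, 3.7, -2.6, -0.038, 0, 0, 4], [0.2, 3.8, -2.4, -0.038, 0, 0, 4], [0.2, 3.9, -2.3, -0.038, 0, 0, 4], [0.2, 4.0, -2.1, -0.038, 0, 0, 4], [0.2, 4.1, -2.0, -0.038, 0, 0, 4], [0.2, 4.2, -1.8, -0.038, 0, 0, 4], [0.2, 4.2, -1.7, -0.038, 0, 0, 4], [0.2, 4.3, -1.5, -0.038, 0, 0, 4]], grip_force=15)

```text
time: 1.35
position: [0.4235, -0.2403, 0.1985]
tool_rot: [0.327, 0.629, -0.325, 0.626]
ft_force: [0.4, -0.9, 0.5]
grip_width: 0.04
```

Call:
arm_command(plan=[[0.5, 3.4, -3.0, -0.045, 0, 0, 4], [0.5, 3.5, -2.9, -0.045, 0, 0, 4], [0.5, 3.7, -2.7, -0.045, 0, 0, 4], [0.5, 3.8, -2.5, -0.045, 0, 0, 4], [0.5, 3.9, -2.4, -0.045, 0, 0, 4], [0.5, 4.0, -2.2, -0.045, 0, 0, 4], [0.5, 4.1, -2.0, -0.045, 0, 0, 4], [0.5, 4.2, -1.8, -0.045, 0, 0, 4], [0.5, 4.2, -1.6, -0.045, 0, 0, 4]])

```text
time: 2.48
position: [0.5186, 0.1719, 0.1522]
tool_rot: [0.19, 0.683, -0.187, 0.68]
ft_force: [-0.1, -0.6, 0.2]
grip_width: 0.04
```

```bash
python3 - <<'E'
from h import *
A=cur(); print(A[0],yaw(A[1]))
B=pose([.515,.149,.11],-32); C=pose([.515,.149,.051],-32)
show(rows(A,B,3,4)); show(rows(B,C,4,4))
E
```

```text
[0.51861577 0.17189646 0.15220519] -30.935355934270934
[[1.4, -0.72, 0.29, 0.006, -0.001, -0.001, 4],
[1.4, -0.72, 0.3, 0.006, -0.001, -0.001, 4],
[1.41, -0.71, 0.3, 0.006, -0.001, -0.001, 4]]
[[1.48, 0.0, 0.0, 0.0, 0.0, 0.0, 4],
[1.48, 0.0, 0.0, 0.0, 0.0, 0.0, 4],
[1.48, 0.0, 0.0, 0.0, 0.0, 0.0, 4],
[1.48, 0.0, 0.0, 0.0, 0.0, 0.0, 4]]
```

Call:
arm_command(plan=[[1.0, -0.7, 0.3, 0.006, 0, 0, 4], [1.0, -0.7, 0.3, 0.006, 0, 0, 4], [1.0, -0.7, 0.3, 0.006, 0, 0, 4], [0, 0, 0, 0, 0, 0, 4], [0, 0, 0, 0, 0, 0, 4]])

```text
time: 3.1
position: [0.5139, 0.1476, 0.1191]
tool_rot: [0.196, 0.682, -0.194, 0.678]
ft_force: [-0.9, -0.4, 0.7]
grip_width: 0.0402
```

```bash
python3 - <<'E'
from h import *
A=cur(); print(A[0],yaw(A[1]))
C=pose([.515,.149,.051],-32)
show(rows(A,C,6,4))
E
```

```text
[0.51390391 0.14757953 0.11912226] -32.02205545709443
[[1.14, 0.03, 0.01, -0.0, -0.001, -0.0, 4],
[1.14, 0.03, 0.01, -0.0, -0.001, -0.0, 4],
[1.14, 0.03, 0.01, -0.0, -0.001, -0.0, 4],
[1.14, 0.03, 0.01, -0.0, -0.001, -0.0, 4],
[1.14, 0.03, 0.01, -0.0, -0.001, -0.0, 4],
[1.14, 0.03, 0.0, -0.0, -0.001, -0.0, 4]]
```

Call:
arm_command(plan=[[1.1, 0.03, 0, 0, 0, 0, 4], [1.1, 0.03, 0, 0, 0, 0, 4], [1.1, 0.03, 0, 0, 0, 0, 4], [1.1, 0.03, 0, 0, 0, 0, 4], [1.1, 0.03, 0, 0, 0, 0, 4], [0.9, 0.03, 0, 0, 0, 0, 4], [0, 0, 0, 0, 0, 0, 4], [0, 0, 0, 0, 0, 0, 1.2], [0, 0, 0, 0, 0, 0, 1.0], [0, 0, 0, 0, 0, 0, 1.0], [0, 0, 0, 0, 0, 0, 1.0]])

```text
time: 4.47
position: [0.5155, 0.1496, 0.0513]
tool_rot: [0.196, 0.681, -0.194, 0.678]
ft_force: [0.8, 0.2, -2.7]
grip_width: 0.0154
```

```bash
cat > arc.py <<'E'
from h import *
import sys
def arc(n,a1,grip,piv=np.array([.5524,.2090]),tan=90,back=0.0):
    A=cur(); p=A[0]; v=p[:2]-piv; a0=np.degrees(np.arctan2(v[1],v[0])); r=np.hypot(*v)
    print("now",p.round(4),"ang",a0.round(2),"r",r.round(4),"yaw",yaw(A[1]).round(2),"w",robot.get_obs()["grip_width"],"theta",-44.6-a0)
    out=[];P=A
    for a in np.linspace(a0,a1,n+1)[1:]:
        q=np.radians(a); B=pose([piv[0]+.07*np.cos(q),piv[1]+.07*np.sin(q),p[2]],a+tan); out+=rows(P,B,1,grip); P=B
    show(out)
if __name__=="__main__": arc(int(sys.argv[1]),float(sys.argv[2]),float(sys.argv[3]))
E
python3 arc.py 16 -47 1
```

```text
now [0.5155 0.1496 0.0513] ang -121.81 r 0.07 yaw -32.03 w 0.015382534329904204 theta 77.2126050980909
[[-0.0, 0.02, 0.57, -0.085, -0.005, -0.002, 1.0],
[0.0, 0.02, 0.57, -0.082, 0.0, 0.0, 1.0],
[0.0, 0.02, 0.57, -0.082, 0.0, 0.0, 1.0],
[0.0, 0.02, 0.57, -0.082, 0.0, 0.0, 1.0],
[0.0, 0.02, 0.57, -0.082, 0.0, 0.0, 1.0],
[0.0, 0.02, 0.57, -0.082, 0.0, 0.0, 1.0],
[0.0, 0.02, 0.57, -0.082, 0.0, 0.0, 1.0],
[0.0, 0.02, 0.57, -0.082, 0.0, 0.0, 1.0],
[0.0, 0.02, 0.57, -0.082, 0.0, 0.0, 1.0],
[0.0, 0.02, 0.57, -0.082, 0.0, 0.0, 1.0],
[0.0, 0.02, 0.57, -0.082, 0.0, 0.0, 1.0],
[0.0, 0.02, 0.57, -0.082, 0.0, 0.0, 1.0],
[0.0, 0.02, 0.57, -0.082, 0.0, 0.0, 1.0],
[0.0, 0.02, 0.57, -0.082, 0.0, 0.0, 1.0],
[0.0, 0.02, 0.57, -0.082, 0.0, 0.0, 1.0],
[0.0, 0.02, 0.57, -0.082, 0.0, 0.0, 1.0]]
```

Call:
arm_command(plan=[[0, 0.02, 0.57, -0.085, 0, 0, 1], [0, 0.02, 0.57, -0.082, 0, 0, 1], [0, 0.02, 0.57, -0.082, 0, 0, 1], [0, 0.02, 0.57, -0.082, 0, 0, 1], [0, 0.02, 0.57, -0.082, 0, 0, 1], [0, 0.02, 0.57, -0.082, 0, 0, 1]])

```text
time: 5.22
position: [0.549, 0.1389, 0.0513]
tool_rot: [0.02, 0.707, -0.016, 0.706]
ft_force: [0.6, 0.4, -1.7]
grip_width: 0.0152
```

```bash
python3 arc.py 8 -47 1
```

```text
now [0.549  0.1389 0.0513] ang -92.8 r 0.0702 yaw -2.92 w 0.015214832826176496 theta 48.20207237430804
[[-0.0, 0.06, 0.7, -0.102, -0.002, -0.004, 1.0],
[0.0, 0.03, 0.7, -0.1, 0.0, 0.0, 1.0],
[0.0, 0.03, 0.7, -0.1, 0.0, 0.0, 1.0],
[0.0, 0.03, 0.7, -0.1, 0.0, 0.0, 1.0],
[0.0, 0.03, 0.7, -0.1, 0.0, 0.0, 1.0],
[0.0, 0.03, 0.7, -0.1, 0.0, 0.0, 1.0],
[0.0, 0.03, 0.7, -0.1, 0.0, 0.0, 1.0],
[0.0, 0.03, 0.7, -0.1, 0.0, 0.0, 1.0]]
```

Now the toe climbs onto the slide, so I'll raise the grip a little and go more slowly.

Call:
arm_command(plan=[[0, 0.03, 0.5, -0.07, 0, 0, 1], [0, 0.03, 0.5, -0.07, 0, 0, 1], [0, 0.03, 0.5, -0.07, 0, 0, 1], [0, 0.03, 0.5, -0.07, 0, 0, 1], [0, 0.03, 0.5, -0.07, 0, 0, 1], [0, 0.03, 0.5, -0.07, 0, 0, 1], [0, 0.03, 0.5, -0.07, 0, 0, 1], [0, 0.03, 0.5, -0.07, 0, 0, 1]], grip_force=25)

```text
time: 6.22
position: [0.5882, 0.1477, 0.0513]
tool_rot: [-0.18, 0.684, 0.184, 0.683]
ft_force: [0.2, -0.6, -1.9]
grip_width: 0.0154
```

```bash
python3 arc.py 4 -45.6 1; python3 -c "
from h import *
print(robot.get_obs()['ft_force'])"
```

```text
now [0.5882 0.1477 0.0513] ang -59.75 r 0.071 yaw 29.82 w 0.01536117434954416 theta 15.150865071468601
[[0.0, 0.12, 0.43, -0.069, 0.0, -0.005, 1.0],
[0.0, 0.01, 0.43, -0.062, 0.0, 0.0, 1.0],
[0.0, 0.01, 0.43, -0.062, 0.0, 0.0, 1.0],
[0.0, 0.01, 0.43, -0.062, 0.0, 0.0, 1.0]]
[ 0.22317633 -0.59699276 -1.87137304]
```

Call:
arm_command(plan=[[0, 0.05, 0.43, -0.065, 0, 0, 1], [0, 0.02, 0.43, -0.062, 0, 0, 1], [0, 0.01, 0.4, -0.06, 0, 0, 1], [0, 0.01, 0.3, -0.04, 0, 0, 1], [0, 0, 0, 0, 0, 0, 1]])

```text
time: 6.85
position: [0.602, 0.1574, 0.0513]
tool_rot: [-0.257, 0.657, 0.261, 0.659]
ft_force: [1.2, 0.6, 0.6]
grip_width: 0.0155
```

Call:
arm_command(plan=[[0, 0, 0.15, -0.02, 0, 0, 1], [0, 0, 0, 0, 0, 0, 1]])

```text
time: 7.1
position: [0.603, 0.1584, 0.0513]
tool_rot: [-0.264, 0.655, 0.267, 0.656]
ft_force: [1.2, 1.1, -2.3]
grip_width: 0.0148
```

```bash
python3 arc.py 2 -42.6 1; python3 -c "
from h import *
print(robot.get_obs()['ft_force'])"
```

```text
now [0.603  0.1584 0.0513] ang -45.0 r 0.0716 yaw 44.12 w 0.014798606524676636 theta 0.40207582851419943
[[0.0, 0.16, 0.14, -0.036, 0.004, -0.004, 1.0],
[0.0, 0.0, 0.15, -0.021, 0.0, 0.0, 1.0]]
[ 1.17766176  1.07602986 -2.25485343]
```

Call:
arm_command(plan=[[0, 0.05, 0.15, -0.02, 0, 0, 1], [0, 0, 0, 0, 0, 0, 1]])

```text
time: 7.35
position: [0.6042, 0.1595, 0.0513]
tool_rot: [-0.271, 0.652, 0.274, 0.653]
ft_force: [-0.3, 0.6, -1.2]
grip_width: 0.0152
```

Call:
arm_command(plan=[[0, 0, 0.15, -0.02, 0, 0, 1], [0, 0, 0, 0, 0, 0, 1]])

```text
time: 7.6
position: [0.605, 0.1604, 0.0513]
tool_rot: [-0.278, 0.649, 0.281, 0.65]
ft_force: [0.3, -1.3, -0.4]
grip_width: 0.0151
```

Call:
arm_command(plan=[[0, 0, 0.15, -0.02, 0, 0, 1], [0, 0, 0, 0, 0, 0, 1]])

```text
time: 7.85
position: [0.605, 0.1605, 0.0513]
tool_rot: [-0.285, 0.647, 0.288, 0.646]
ft_force: [0.0, -0.6, -0.7]
grip_width: 0.0149
```

Call:
arm_command(plan=[[0, 0, 0.15, -0.02, 0, 0, 1], [0, 0, 0, 0, 0, 0, 1]])

```text
time: 8.1
position: [0.6048, 0.1607, 0.0513]
tool_rot: [-0.292, 0.645, 0.295, 0.642]
ft_force: [0.3, -1.8, 1.0]
grip_width: 0.0151
```

```bash
python3 - <<'E'
from h import *
for n in("scene","top"):
    im,d=optics.camera(n); cv2.imwrite(f"pics/{n}1.png",im); np.save(f"pics/{n}1.npy",d)
a=cv2.imread("pics/top1.png")[165:275,160:290]; b=cv2.imread("pics/scene1.png")[140:260,250:390]
a=cv2.resize(a,(400,338),interpolation=2); b=cv2.resize(b,(394,338),interpolation=2)
cv2.imwrite("pics/c2.png",cv2.convertScaleAbs(np.hstack([a,b]),alpha=1.6)); o=robot.get_obs(); print(o["position"],o["ft_force"],o["moment"])
E
```

```text
[0.60484202 0.16071608 0.05129959] [-0.46036374 -3.18412711 -0.3647809 ] [-0.41971003  0.03234072 -0.16250335]
```

View pics/c2.png

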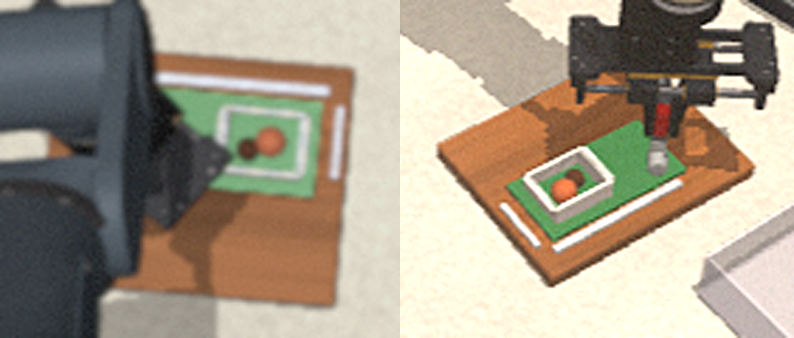

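The clip is at its stop: the last two pushes gave no advance and the toe lies on the slide's +y end. I'll release it, rise, and go to the cover.

Call:
arm_command(plan=[[0, 0, 0, 0, 0, 0, 4], [0, 0, 0, 0, 0, 0, 4], [-1.5, 0, 0, 0, 0, 0, 4], [-2.5, 0, 0, 0, 0, 0, 4], [-3, 0, 0, 0, 0, 0, 4], [-3, 0, 0, 0, 0, 0, 4], [0, 0, 0, 0, 0, 0, 4]])

```text
time: 9.07
position: [0.6082, 0.1635, 0.1584]
tool_rot: [-0.293, 0.641, 0.295, 0.645]
ft_force: [-0.0, -0.4, 0.9]
grip_width: 0.0402
```

```bash
python3 - <<'E'
from h import *
A=cur(); print(A[0],yaw(A[1]))
C=pose([.539,-.3495,.13],15)
show(rows(A,C,12,5))
E
```

```text
[0.60815216 0.16350309 0.15840932] 49.156013845071065
[[0.21, -2.36, -3.61, 0.05, 0.001, -0.0, 5],
[0.21, -2.54, -3.49, 0.05, 0.001, -0.0, 5],
[0.22, -2.71, -3.36, 0.05, 0.001, -0.0, 5],
[0.22, -2.87, -3.22, 0.05, 0.001, -0.0, 5],
[0.22, -3.03, -3.07, 0.05, 0.001, -0.0, 5],
[0.22, -3.18, -2.92, 0.05, 0.001, -0.0, 5],
[0.22, -3.32, -2.76, 0.05, 0.001, -0.0, 5],
[0.23, -3.45, -2.59, 0.05, 0.001, -0.0, 5],
[0.23, -3.57, -2.42, 0.05, 0.001, -0.0, 5],
[0.23, -3.69, -2.24, 0.05, 0.001, -0.0, 5],
[0.23, -3.8, -2.05, 0.05, 0.001, -0.0, 5],
[0.23, -3.89, -1.86, 0.05, 0.001, -0.0, 5]]
```

Call:
arm_command(plan=[[0, -2.4, -3.6, 0.05, 0, 0, 5], [0, -2.5, -3.5, 0.05, 0, 0, 5], [0, -2.7, -3.4, 0.05, 0, 0, 5], [0, -2.9, -3.2, 0.05, 0, 0, 5], [0.2, -3.0, -3.1, 0.05, 0, 0, 5], [0.2, -3.2, -2.9, 0.05, 0, 0, 5], [0.2, -3.3, -2.8, 0.05, 0, 0, 5], [0.2, -3.4, -2.6, 0.05, 0, 0, 5], [0.2, -3.6, -2.4, 0.05, 0, 0, 5], [0.2, -3.6, -2.2, 0.05, 0, 0, 5], [0.2, -3.2, -1.7, 0.05, 0, 0, 5], [0, 0, 0, 0, 0, 0, 5]])

```text
time: 10.58
position: [0.5376, -0.3091, 0.1337]
tool_rot: [-0.099, 0.699, 0.107, 0.7]
ft_force: [0.2, 1.6, -0.2]
grip_width: 0.0499
```

```bash
python3 - <<'E'
from h import *
A=cur(); print(A[0],yaw(A[1]))
show(rows(A,pose([.539,-.3495,.1],15),2,5))
im,d=optics.camera("top"); cv2.imwrite("pics/top2.png",im); np.save("pics/top2.npy",d)
ci=optics.camera_info("top"); P=cloud(d,ci); H,S,V=cv2.split(cv2.cvtColor(im,cv2.COLOR_BGR2HSV))
for n,m,z in(("slide",(H>40)&(H<85)&(S>60),.026),("well",(S<60)&(P[...,2]>.038),.048),("knob",((H<8)|(H>172))&(S>150)&(P[...,2]>.06),.0785)):
    k=np.zeros(H.shape,np.uint8); r=(slice(195,228),slice(225,266)) if n=="well" else (slice(180,245),slice(190,280)); k[r]=m[r]
    c=max(cv2.findContours(k,0,1)[0],key=cv2.contourArea)
    w=np.array([ray(a,b,z,ci)[:2] for a,b in c[:,0]],np.float32)*1000; print(n,cv2.minAreaRect(w))
cv2.imwrite("pics/c3.png",cv2.convertScaleAbs(cv2.resize(im[165:275,160:290],None,fx=4,fy=4,interpolation=2),alpha=1.5))
E
```

```text
[ 0.53758928 -0.30913195  0.13371745] 16.81399767720335
[[1.66, -1.97, -0.52, 0.016, 0.001, -0.006, 5],
[1.67, -1.97, -0.49, 0.016, 0.001, -0.006, 5]]
slide ((596.615966796875, 85.44969177246094), (158.35643005371094, 79.0880355834961), 84.41203308105469)
well ((593.1219482421875, 50.2609977722168), (74.79518127441406, 55.580718994140625), 84.66674041748047)
knob ((601.5855712890625, 159.4139404296875), (14.86945915222168, 12.21175479888916), 1.1110923290252686)
```

View pics/c3.png

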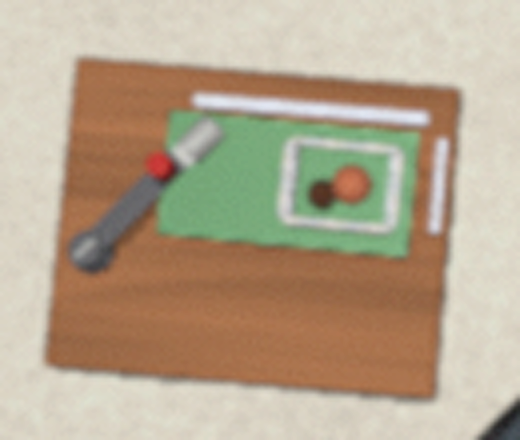

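The clip is home: the knob is at (601.6,159.4) against a predicted (602.2,159.9), and the toe sits on the slide at crop pixel (205,137). The slide has hardly moved; the well is at (593.2,50.4) mm with yaw −5.3°. Now the cover.

Call:
arm_command(plan=[[1.2, -2.0, -0.5, 0.016, 0, 0, 5], [1.2, -2.0, -0.5, 0.016, 0, 0, 5], [0, 0, 0, 0, 0, 0, 5], [0, 0, 0, 0, 0, 0, 5]])

```text
time: 11.12
position: [0.5393, -0.3476, 0.1058]
tool_rot: [-0.087, 0.701, 0.099, 0.7]
ft_force: [0.7, 0.2, 0.0]
grip_width: 0.0501
```

```bash
python3 - <<'E'
from h import *
A=cur(); print(A[0],yaw(A[1]),R.from_matrix(A[1].T@pose([0,0,0],15)[1]).as_rotvec())
show(rows(A,pose([.539,-.3495,.028],15),7,5))
E
```

```text
[ 0.53931689 -0.34758842  0.10584376] 15.140375863749103 [ 0.00245748  0.00090067 -0.01631478]
[[1.11, -0.04, -0.01, 0.0, 0.0, -0.002, 5],
[1.11, -0.04, -0.01, 0.0, 0.0, -0.002, 5],
[1.11, -0.04, -0.01, 0.0, 0.0, -0.002, 5],
[1.11, -0.04, -0.01, 0.0, 0.0, -0.002, 5],
[1.11, -0.03, -0.01, 0.0, 0.0, -0.002, 5],
[1.11, -0.03, -0.01, 0.0, 0.0, -0.002, 5],
[1.11, -0.03, -0.01, 0.0, 0.0, -0.002, 5]]
```

Call:
arm_command(plan=[[1.1, -0.04, 0, 0, 0, -0.008, 5], [1.1, -0.04, 0, 0, 0, -0.008, 5], [1.1, -0.04, 0, 0, 0, 0, 5], [1.1, -0.04, 0, 0, 0, 0, 5], [1.1, -0.04, 0, 0, 0, 0, 5], [1.0, -0.03, 0, 0, 0, 0, 5], [0.6, 0, 0, 0, 0, 0, 5], [0, 0, 0, 0, 0, 0, 5], [0, 0, 0, 0, 0, 0, 5]], grip_force=40)

```text
time: 12.25
position: [0.5401, -0.3479, 0.0297]
tool_rot: [-0.094, 0.701, 0.094, 0.701]
ft_force: [-0.2, 0.1, -0.2]
grip_width: 0.0499
```

```bash
python3 - <<'E'
from h import *
A=cur(); print(A[0],yaw(A[1]),R.from_matrix(A[1].T@pose([0,0,0],15)[1]).as_rotvec())
show(rows(A,pose([.539,-.3495,.028],15),1,5))
E
```

```text
[ 0.54010448 -0.34794241  0.02971515] 15.243395720302475 [ 0.00424814  0.00060988 -0.00027027]
[[0.17, -0.12, -0.15, 0.004, 0.001, -0.0, 5]]
```

Call:
arm_command(plan=[[0.15, -0.14, -0.1, 0.004, 0, 0, 5], [0, 0, 0, 0, 0, 0, 5], [0, 0, 0, 0, 0, 0, 1], [0, 0, 0, 0, 0, 0, 1], [0, 0, 0, 0, 0, 0, 1], [0, 0, 0, 0, 0, 0, 1]])

```text
time: 13.0
position: [0.5401, -0.3503, 0.0295]
tool_rot: [-0.093, 0.7, 0.092, 0.702]
ft_force: [0.7, 0.5, -0.5]
grip_width: 0.0195
```

Call:
arm_command(plan=[[-1, 0, 0, 0, 0, 0, 1], [-2.5, 0, 0, 0, 0, 0, 1], [-3, 0, 0, 0, 0, 0, 1], [-3, 0, 0, 0, 0, 0, 1], [-2.5, 0, 0, 0, 0, 0, 1], [-1, 0, 0, 0, 0, 0, 1], [0, 0, 0, 0, 0, 0, 1]])

```text
time: 13.88
position: [0.5389, -0.3491, 0.1646]
tool_rot: [-0.092, 0.701, 0.092, 0.701]
ft_force: [0.7, 0.5, -0.6]
grip_width: 0.0194
```

```bash
python3 - <<'E'
from h import *
A=cur(); print(A[0],yaw(A[1]),R.from_matrix(A[1].T@pose([0,0,0],15)[1]).as_rotvec())
show(rows(A,pose([.593,.0502,.16],-5.3),12,1))
E
```

```text
[ 0.53889323 -0.34914775  0.1645985 ] 15.002481277002039 [ 4.33875503e-05  6.31398772e-04 -2.56897112e-04]
[[0.04, 3.1, 1.3, 0.03, 0.0, -0.0, 1],
[0.04, 3.13, 1.2, 0.03, 0.0, -0.0, 1],
[0.04, 3.17, 1.11, 0.03, 0.0, -0.0, 1],
[0.04, 3.2, 1.02, 0.03, 0.0, -0.0, 1],
[0.04, 3.23, 0.92, 0.03, 0.0, -0.0, 1],
[0.04, 3.25, 0.83, 0.03, 0.0, -0.0, 1],
[0.04, 3.28, 0.73, 0.03, 0.0, -0.0, 1],
[0.04, 3.3, 0.63, 0.03, 0.0, -0.0, 1],
[0.04, 3.32, 0.54, 0.03, 0.0, -0.0, 1],
[0.04, 3.33, 0.44, 0.03, 0.0, -0.0, 1],
[0.04, 3.34, 0.34, 0.03, 0.0, -0.0, 1],
[0.04, 3.35, 0.24, 0.03, 0.0, -0.0, 1]]
```

Call:
arm_command(plan=[[0, 3.1, 1.3, 0.03, 0, 0, 1], [0, 3.1, 1.2, 0.03, 0, 0, 1], [0, 3.2, 1.1, 0.03, 0, 0, 1], [0, 3.2, 1.0, 0.03, 0, 0, 1], [0, 3.2, 0.9, 0.03, 0, 0, 1], [0, 3.2, 0.8, 0.03, 0, 0, 1], [0, 3.3, 0.7, 0.03, 0, 0, 1], [0, 3.3, 0.6, 0.03, 0, 0, 1], [0, 3.3, 0.5, 0.03, 0, 0, 1], [0, 3.3, 0.4, 0.03, 0, 0, 1], [0, 2.5, 0.3, 0.03, 0, 0, 1], [0, 1.0, 0.2, 0.02, 0, 0, 1]])

```text
time: 15.38
position: [0.5835, 0.0302, 0.1496]
tool_rot: [0.04, 0.716, -0.033, 0.696]
ft_force: [0.1, -1.2, -0.8]
grip_width: 0.0199
```

```bash
python3 - <<'E'
from h import *
A=cur(); print(A[0],yaw(A[1]),R.from_matrix(A[1].T@pose([0,0,0],-5.3)[1]).as_rotvec())
show(rows(A,pose([.593,.0502,.13],-5.3),2,1))
E
```

```text
[0.58352371 0.03017377 0.14958295] -5.941214068504118 [-0.0113059  -0.02752569 -0.00852262]
[[0.98, 1.04, 0.39, -0.006, -0.014, -0.004, 1],
[0.98, 1.04, 0.39, -0.006, -0.014, -0.004, 1]]
```

Call:
arm_command(plan=[[0.6, 0.9, 0.4, -0.006, -0.014, -0.004, 1], [0.6, 0.6, 0.4, -0.006, -0.014, -0.004, 1], [0, 0, 0, 0, 0, 0, 1], [0, 0, 0, 0, 0, 0, 1]])

```text
time: 15.88
position: [0.5913, 0.0453, 0.1336]
tool_rot: [0.032, 0.708, -0.032, 0.705]
ft_force: [0.4, -0.2, -0.4]
grip_width: 0.0197
```

```bash
cat > chk.py <<'E'
from h import *
import sys
T=[float(v) for v in sys.argv[1:5]]
A=cur(); print(A[0],yaw(A[1]),R.from_matrix(A[1].T@pose([0,0,0],T[3])[1]).as_rotvec(),robot.get_obs()["ft_force"],robot.get_obs()["grip_width"])
show(rows(A,pose(T[:3],T[3]),1,1))
E
python3 chk.py .593 .0502 .1 -5.3
```

```text
[0.59130588 0.04533652 0.13359998] -5.129393615594602 [ 0.00297809 -0.00356496  0.00025563] [ 0.36492059 -0.21850788 -0.43142755] 0.01967442940226609
[[3.36, 0.5, 0.14, 0.003, -0.004, 0.0, 1]]
```

Call:
arm_command(plan=[[1.0, 0.3, 0.1, 0.003, -0.004, 0, 1], [1.0, 0.2, 0.1, 0, 0, 0, 1], [0.5, 0, 0, 0, 0, 0, 1], [0, 0, 0, 0, 0, 0, 1], [0, 0, 0, 0, 0, 0, 1]])

```text
time: 16.5
position: [0.5939, 0.0493, 0.1067]
tool_rot: [0.033, 0.706, -0.034, 0.706]
ft_force: [0.7, -0.0, -0.6]
grip_width: 0.0199
```

```bash
python3 chk.py .593 .0502 .1 -5.3; python3 - <<'E'
from h import *
im,d=optics.camera("scene"); cv2.imwrite("pics/scene3.png",im); np.save("pics/scene3.npy",d)
cv2.imwrite("pics/c4.png",cv2.convertScaleAbs(cv2.resize(im[130:260,250:390],None,fx=5,fy=4.6,interpolation=2),alpha=1.6))
E
```

```text
[0.59391427 0.04925042 0.10670953] -5.404801016659854 [-0.00182923  0.00048299  0.00043874] [ 0.7392283  -0.00468197 -0.61948305] 0.01985032966229478
[[0.67, 0.09, -0.1, -0.002, 0.0, 0.0, 1]]
```

View pics/c4.png

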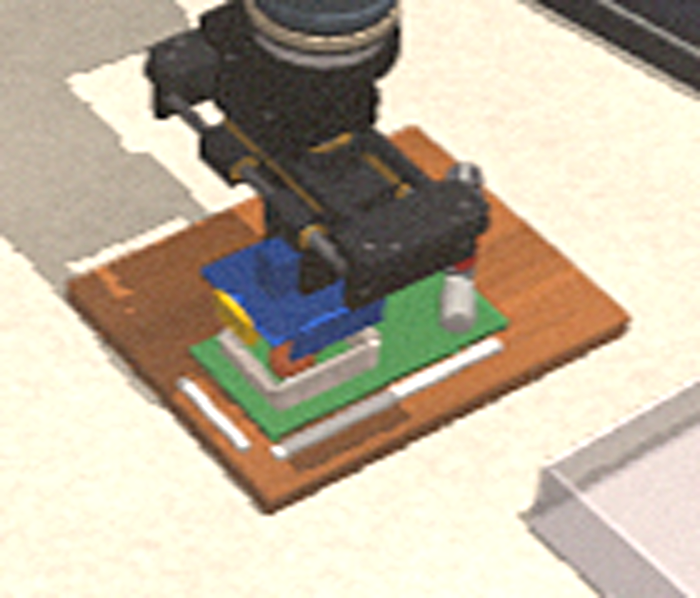

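The cover hangs level above the well, aligned with it, and the clip toe is still on the slide. Lowering in stages.

Call:
arm_command(plan=[[0.8, 0.02, 0, 0, 0, 0, 1], [0.8, 0, 0, 0, 0, 0, 1], [0.6, 0, 0, 0, 0, 0, 1], [0, 0, 0, 0, 0, 0, 1], [0, 0, 0, 0, 0, 0, 1]], grip_force=55)

```text
time: 17.18
position: [0.5941, 0.0494, 0.0833]
tool_rot: [0.033, 0.706, -0.033, 0.707]
ft_force: [0.3, -0.5, -1.8]
grip_width: 0.0196
```

```bash
python3 chk.py .5934 .0497 .072 -5.3; python3 - <<'E'
from h import *
im,d=optics.camera("scene"); cv2.imwrite("pics/scene4.png",im)
ci=optics.camera_info("scene"); P=cloud(d,ci)
H,S,V=cv2.split(cv2.cvtColor(im,cv2.COLOR_BGR2HSV))
k=np.zeros(H.shape,bool); k[140:230,285:345]=1
for n,m in(("blue lid",(H>100)&(H<130)&(S>120)),("yellow",(H>20)&(H<35)&(S>150)),("wellwhite",(S<50)&(V>90)&(P[...,2]>.038)&(P[...,2]<.056))):
    q=P[m&k]; print(n,len(q),q.min(0).round(4),q.max(0).round(4),np.median(q,0).round(4))
E
```

```text
[0.59407143 0.04943641 0.08330882] -5.40095159436137 [-0.00176214  0.00085601  0.00046233] [ 0.27121079 -0.50377444 -1.78409722] 0.019567776684235167
[[1.13, 0.02, -0.07, -0.002, 0.001, 0.0, 1]]
blue lid 344 [0.5565 0.0058 0.0517] [0.6323 0.0756 0.1598] [0.6057 0.0293 0.0776]
yellow 41 [0.5773 0.0029 0.0203] [0.6393 0.1135 0.2153] [0.5952 0.0065 0.0751]
wellwhite 73 [0.5465 0.0131 0.0383] [0.6359 0.215  0.051 ] [0.6213 0.1336 0.0441]
```

Call:
arm_command(plan=[[0.5, 0.01, -0.05, 0, 0, 0, 1], [0.4, 0.01, 0, 0, 0, 0, 1], [0, 0, 0, 0, 0, 0, 1]])

```text
time: 17.6
position: [0.5937, 0.0497, 0.0741]
tool_rot: [0.033, 0.706, -0.034, 0.707]
ft_force: [0.6, -0.1, -0.6]
grip_width: 0.0196
```

Call:
arm_command(plan=[[0.4, 0, 0, 0, 0, 0, 1], [0, 0, 0, 0, 0, 0, 1]])

```text
time: 17.85
position: [0.5938, 0.0497, 0.0699]
tool_rot: [0.033, 0.706, -0.033, 0.707]
ft_force: [0.2, -0.3, -0.7]
grip_width: 0.0194
```

```bash
python3 chk.py .5934 .0497 .0575 -5.3
```

```text
[0.593823   0.04973834 0.06985313] -5.40521995139182 [-0.00183674  0.00168367  0.00036081] [ 0.21373127 -0.34099035 -0.70391655] 0.019382288413782017
[[1.24, -0.01, -0.04, -0.002, 0.002, 0.0, 1]]
```

Call:
arm_command(plan=[[0.4, 0, 0, 0, 0, 0, 1], [0, 0, 0, 0, 0, 0, 1]])

```text
time: 18.1
position: [0.5943, 0.0503, 0.0659]
tool_rot: [0.034, 0.705, -0.033, 0.707]
ft_force: [-0.4, 1.4, -1.1]
grip_width: 0.0199
```

Call:
arm_command(plan=[[0.3, 0, 0, 0, 0, 0, 1], [0, 0, 0, 0, 0, 0, 1]])

```text
time: 18.35
position: [0.5947, 0.0504, 0.0631]
tool_rot: [0.034, 0.705, -0.033, 0.708]
ft_force: [1.0, 0.8, -3.4]
grip_width: 0.0196
```

Call:
arm_command(plan=[[0.3, 0, 0, 0, 0, 0, 1], [0, 0, 0, 0, 0, 0, 1]])

```text
time: 18.6
position: [0.5948, 0.0504, 0.0599]
tool_rot: [0.034, 0.705, -0.033, 0.708]
ft_force: [0.9, 1.1, -2.6]
grip_width: 0.0195
```

Call:
arm_command(plan=[[0.2, 0, 0, 0, 0, 0, 1], [0, 0, 0, 0, 0, 0, 1]])

```text
time: 18.85
position: [0.5947, 0.0504, 0.0575]
tool_rot: [0.034, 0.705, -0.033, 0.708]
ft_force: [1.1, 1.7, -0.4]
grip_width: 0.0194
```

Call:
arm_command(plan=[[0.15, 0, 0, 0, 0, 0, 1], [0, 0, 0, 0, 0, 0, 1]])

```text
time: 19.1
position: [0.5946, 0.0503, 0.0576]
tool_rot: [0.033, 0.705, -0.033, 0.708]
ft_force: [0.7, -0.4, -3.6]
grip_width: 0.0198
```

Call:
arm_command(plan=[[0.15, 0, 0, 0, 0, 0, 1], [0, 0, 0, 0, 0, 0, 1]])

```text
time: 19.35
position: [0.5946, 0.0503, 0.0575]
tool_rot: [0.033, 0.705, -0.033, 0.708]
ft_force: [0.8, 0.5, -3.5]
grip_width: 0.02
```

```bash
python3 chk.py .5934 .0497 .0575 -5.3; python3 - <<'E'
from h import *
im,d=optics.camera("scene"); cv2.imwrite("pics/scene5.png",im)
cv2.imwrite("pics/c5.png",cv2.convertScaleAbs(cv2.resize(im[150:250,260:380],None,fx=6,fy=6,interpolation=2),alpha=1.6))
E
```

```text
[0.59462846 0.05025455 0.05752715] -5.391475641408568 [-1.59639402e-03  3.74963035e-03 -7.98116850e-05] [ 0.75662574  0.46848196 -3.46347109] 0.020003196373112653
[[0.0, -0.07, -0.12, -0.002, 0.004, -0.0, 1]]
```

View pics/c5.png

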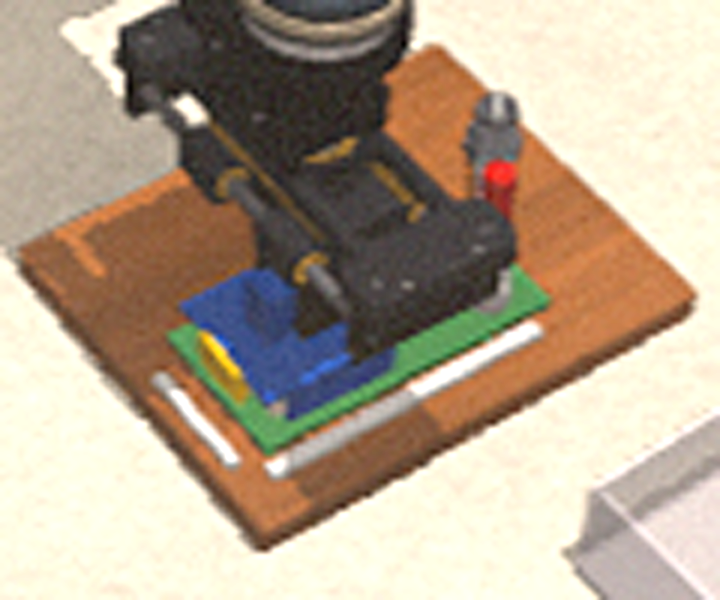

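The cover stops at TCP z 57.5 mm, which is exactly the seated height. One firmer press will make sure it is home.

Call:
arm_command(plan=[[0.5, 0, 0, 0, 0, 0, 1], [0.5, 0, 0, 0, 0, 0, 1]])

```text
time: 19.65
position: [0.5947, 0.0502, 0.0572]
tool_rot: [0.033, 0.705, -0.033, 0.708]
ft_force: [-9.1, 1.3, 34.6]
grip_width: 0.0195
```

Call:
arm_command(plan=[[0, 0, 0, 0, 0, 0, 1], [0, 0, 0, 0, 0, 0, 4], [0, 0, 0, 0, 0, 0, 4], [-1, 0, 0, 0, 0, 0, 4], [-2, 0, 0, 0, 0, 0, 4], [-3, 0, 0, 0, 0, 0, 4], [-3, 0, 0, 0, 0, 0, 4], [0, 0, 0, 0, 0, 0, 4]])

```text
time: 20.65
position: [0.5947, 0.0493, 0.1495]
tool_rot: [0.032, 0.705, -0.034, 0.707]
ft_force: [-0.4, 0.8, -0.0]
grip_width: 0.0397
```

```bash
python3 - <<'E'
from h import *
A=cur(); print(A[0],yaw(A[1]))
show(rows(A,pose([.6035,.1595,.15],45),6,4))
im,d=optics.camera("scene"); ci=optics.camera_info("scene"); P=cloud(d,ci)
H,S,V=cv2.split(cv2.cvtColor(im,cv2.COLOR_BGR2HSV))
m=(H>100)&(H<130)&(S>120); k=np.zeros(H.shape,bool); k[150:235,280:345]=1; q=P[m&k]
l=q[(q[:,2]>.03)&(q[:,2]<.068)]; g=q[(q[:,2]>.078)&(q[:,2]<.1)]
print("hist z",np.histogram(q[:,2],np.arange(.02,.1,.004))[0])
cv2.imwrite("pics/c6.png",cv2.convertScaleAbs(cv2.resize(im[150:250,260:380],None,fx=6,fy=6,interpolation=2),alpha=1.6))
E
```

```text
[0.59473957 0.04931814 0.14948524] -5.350556150486899
[[-0.01, 1.84, -0.03, -0.146, 0.0, 0.001, 4],
[-0.01, 1.83, 0.24, -0.146, 0.0, 0.001, 4],
[-0.01, 1.77, 0.51, -0.146, 0.0, 0.001, 4],
[-0.01, 1.68, 0.76, -0.146, 0.0, 0.001, 4],
[-0.01, 1.55, 1.0, -0.146, 0.0, 0.001, 4],
[-0.01, 1.39, 1.21, -0.146, 0.0, 0.001, 4]]
hist z [  0   4   7   4   2   1  14 191 129  11   4   3   4   5   9  63  42   1
   0]
```

View pics/c6.png

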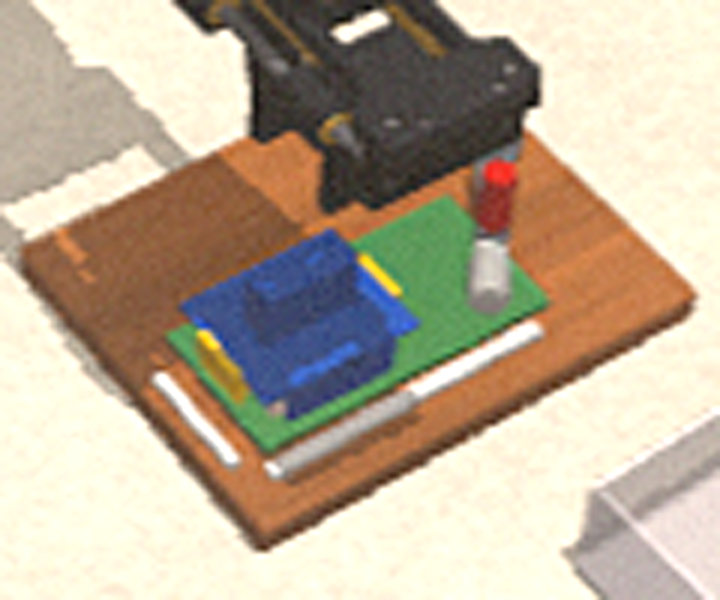

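The cover is seated and level: lid top about 52 mm and grip top about 84 mm, as expected. It held 35 N without moving, and both yellow arms are down. Now the clip goes back.

Call:
arm_command(plan=[[0, 1.8, 0, -0.146, 0, 0, 4], [0, 1.8, 0.2, -0.146, 0, 0, 4], [0, 1.8, 0.5, -0.146, 0, 0, 4], [0, 1.7, 0.8, -0.146, 0, 0, 4], [0, 1.5, 1.0, -0.146, 0, 0, 4], [0, 1.0, 0.9, -0.146, 0, 0, 4], [0, 0, 0, 0, 0, 0, 4], [0, 0, 0, 0, 0, 0, 4]], grip_force=20)

```text
time: 21.7
position: [0.5941, 0.1557, 0.1357]
tool_rot: [-0.275, 0.658, 0.279, 0.643]
ft_force: [-0.1, -0.5, -0.4]
grip_width: 0.0395
```

```bash
python3 chk.py .603 .1595 .1 45
```

```text
[0.59410854 0.15566046 0.13566863] 46.20279390766203 [ 0.02086787 -0.01784155 -0.01382306] [-0.12930389 -0.47925256 -0.43850201] 0.03945021092101714
[[3.54, -0.43, 0.96, 0.021, -0.018, -0.014, 1]]
```

Call:
arm_command(plan=[[1.2, -0.2, 0.5, 0.02, -0.018, -0.014, 4], [1.2, -0.2, 0.4, 0, 0, 0, 4], [0, 0, 0, 0, 0, 0, 4], [0, 0, 0, 0, 0, 0, 4]])

```text
time: 22.2
position: [0.6032, 0.157, 0.1098]
tool_rot: [-0.269, 0.655, 0.269, 0.653]
ft_force: [0.4, 0.1, -0.8]
grip_width: 0.0399
```

```bash
python3 chk.py .603 .1595 .0515 45
```

```text
[0.60317583 0.15698708 0.10975435] 44.66905699162342 [-0.00577644 -0.00157167 -0.00050715] [ 0.43737589  0.07478131 -0.7947327 ] 0.03989758946406815
[[5.83, 0.19, 0.17, -0.006, -0.002, -0.001, 1]]
```

Call:
arm_command(plan=[[1.1, 0.1, 0.1, 0, 0, 0, 4], [1.1, 0.1, 0.1, 0, 0, 0, 4], [1.1, 0, 0, 0, 0, 0, 4], [1.1, 0, 0, 0, 0, 0, 4], [0.9, 0, 0, 0, 0, 0, 4], [0.4, 0, 0, 0, 0, 0, 4], [0, 0, 0, 0, 0, 0, 4], [0, 0, 0, 0, 0, 0, 1], [0, 0, 0, 0, 0, 0, 1], [0, 0, 0, 0, 0, 0, 1], [0, 0, 0, 0, 0, 0, 1]])

```text
time: 23.58
position: [0.604, 0.1601, 0.0497]
tool_rot: [-0.269, 0.654, 0.268, 0.654]
ft_force: [1.1, 1.2, -0.9]
grip_width: 0.0153
```

```bash
python3 arc.py 12 -124 1
```

```text
now [0.604  0.1601 0.0497] ang -43.43 r 0.0711 yaw 44.65 w 0.015288116693014648 theta -1.1745873417580768
[[-0.0, 0.13, -0.82, 0.084, 0.0, 0.001, 1.0],
[0.0, 0.05, -0.82, 0.117, 0.0, 0.0, 1.0],
[0.0, 0.05, -0.82, 0.117, 0.0, 0.0, 1.0],
[0.0, 0.05, -0.82, 0.117, 0.0, 0.0, 1.0],
[0.0, 0.05, -0.82, 0.117, 0.0, 0.0, 1.0],
[0.0, 0.05, -0.82, 0.117, 0.0, 0.0, 1.0],
[0.0, 0.05, -0.82, 0.117, 0.0, 0.0, 1.0],
[0.0, 0.05, -0.82, 0.117, 0.0, 0.0, 1.0],
[0.0, 0.05, -0.82, 0.117, 0.0, 0.0, 1.0],
[0.0, 0.05, -0.82, 0.117, 0.0, 0.0, 1.0],
[0.0, 0.05, -0.82, 0.117, 0.0, 0.0, 1.0],
[0.0, 0.05, -0.82, 0.117, 0.0, 0.0, 1.0]]
```

Call:
arm_command(plan=[[0, 0.05, -0.5, 0.065, 0, 0, 1], [0, 0.03, -0.5, 0.07, 0, 0, 1], [0, 0.03, -0.5, 0.07, 0, 0, 1], [0, 0.03, -0.5, 0.07, 0, 0, 1], [0, 0.03, -0.5, 0.07, 0, 0, 1], [0, 0.03, -0.5, 0.07, 0, 0, 1], [0, 0.03, -0.5, 0.07, 0, 0, 1], [0, 0.03, -0.5, 0.07, 0, 0, 1]])

```text
time: 24.58
position: [0.5703, 0.1413, 0.0496]
tool_rot: [-0.076, 0.701, 0.074, 0.705]
ft_force: [0.0, -0.3, -0.7]
grip_width: 0.0152
```

```bash
python3 arc.py 10 -124 1
```

```text
now [0.5703 0.1413 0.0496] ang -75.18 r 0.0701 yaw 12.17 w 0.015209802342848045 theta 30.578131108568506
[[-0.0, 0.0, -0.6, 0.039, 0.005, 0.004, 1.0],
[0.0, 0.03, -0.6, 0.085, 0.0, 0.0, 1.0],
[0.0, 0.03, -0.6, 0.085, 0.0, 0.0, 1.0],
[0.0, 0.03, -0.6, 0.085, 0.0, 0.0, 1.0],
[0.0, 0.03, -0.6, 0.085, 0.0, 0.0, 1.0],
[0.0, 0.03, -0.6, 0.085, 0.0, 0.0, 1.0],
[0.0, 0.03, -0.6, 0.085, 0.0, 0.0, 1.0],
[0.0, 0.03, -0.6, 0.085, 0.0, 0.0, 1.0],
[0.0, 0.03, -0.6, 0.085, 0.0, 0.0, 1.0],
[0.0, 0.03, -0.6, 0.085, 0.0, 0.0, 1.0]]
```

Call:
arm_command(plan=[[0, 0, -0.6, 0.04, 0, 0, 1], [0, 0.03, -0.6, 0.085, 0, 0, 1], [0, 0.03, -0.6, 0.085, 0, 0, 1], [0, 0.03, -0.6, 0.085, 0, 0, 1], [0, 0.03, -0.6, 0.085, 0, 0, 1], [0, 0.03, -0.6, 0.085, 0, 0, 1], [0, 0.03, -0.6, 0.085, 0, 0, 1], [0, 0.03, -0.6, 0.085, 0, 0, 1], [0, 0.03, -0.6, 0.085, 0, 0, 1], [0, 0.03, -0.6, 0.085, 0, 0, 1], [0, 0, 0, 0, 0, 0, 1]])

```text
time: 25.95
position: [0.5122, 0.1524, 0.0495]
tool_rot: [0.214, 0.671, -0.215, 0.676]
ft_force: [0.2, 1.8, -0.5]
grip_width: 0.0154
```

Call:
arm_command(plan=[[0, 0, 0, 0, 0, 0, 4], [0, 0, 0, 0, 0, 0, 4], [-1, 0, 0, 0, 0, 0, 4], [-2.5, 0, 0, 0, 0, 0, 4], [-4, 0, 0, 0, 0, 0, 4], [-4, 0, 0, 0, 0, 0, 4], [-3, 0, 0, 0, 0, 0, 4], [0, 0, 0, 0, 0, 0, 4]])

```text
time: 26.95
position: [0.5132, 0.1515, 0.2025]
tool_rot: [0.214, 0.67, -0.213, 0.678]
ft_force: [-0.2, -0.4, 0.5]
grip_width: 0.0399
```

```bash
python3 - <<'E'
from h import *
A=cur(); print(A[0],yaw(A[1]))
show(rows(A,pose([.42,-.2,.2],-32),9,4))
E
```

```text
[0.51324854 0.1515255  0.2025431 ] -35.15596917855464
[[0.03, -3.79, 1.4, -0.006, 0.001, -0.0, 4],
[0.03, -3.8, 1.38, -0.006, 0.001, -0.0, 4],
[0.03, -3.81, 1.36, -0.006, 0.001, -0.0, 4],
[0.03, -3.82, 1.33, -0.006, 0.001, -0.0, 4],
[0.03, -3.82, 1.31, -0.006, 0.001, -0.0, 4],
[0.03, -3.83, 1.29, -0.006, 0.001, -0.0, 4],
[0.03, -3.84, 1.26, -0.006, 0.001, -0.0, 4],
[0.03, -3.85, 1.24, -0.006, 0.001, -0.0, 4],
[0.03, -3.85, 1.21, -0.006, 0.001, -0.0, 4]]
```

Call:
arm_command(plan=[[0, -3.8, 1.4, 0, 0, 0, 4], [0, -3.8, 1.4, 0, 0, 0, 4], [0, -3.8, 1.3, 0, 0, 0, 4], [0, -3.8, 1.3, 0, 0, 0, 4], [0, -3.8, 1.3, 0, 0, 0, 4], [0, -3.8, 1.3, 0, 0, 0, 4], [0, -3.8, 1.3, 0, 0, 0, 4], [0, -3.0, 1.0, 0, 0, 0, 4], [0, 0, 0, 0, 0, 0, 4], [0, 0, 0, 0, 0, 0, 4]])

```text
time: 28.2
position: [0.4198, -0.1569, 0.1955]
tool_rot: [0.214, 0.674, -0.212, 0.674]
ft_force: [0.1, 0.4, -0.1]
grip_width: 0.04
```

```bash
python3 - <<'E'
from h import *
im,d=optics.camera("top"); s,_=optics.camera("scene")
ci=optics.camera_info("top"); P=cloud(d,ci); H,S,V=cv2.split(cv2.cvtColor(im,cv2.COLOR_BGR2HSV))
r=(slice(180,255),slice(185,280))
for n,m,z in(("slide",((H>40)&(H<85)|(H>100)&(H<130))&(S>60),.026),("cover lid",(H>100)&(H<130)&(S>120),.052),("knob",((H<8)|(H>172))&(S>150)&(P[...,2]>.06),.0785)):
    k=np.zeros(H.shape,np.uint8); k[r]=m[r]
    c=max(cv2.findContours(k,0,1)[0],key=cv2.contourArea)
    w=np.array([ray(a,b,z,ci)[:2] for a,b in c[:,0]],np.float32)*1000; print(n,cv2.minAreaRect(w))
b=(H>100)&(H<130)&(S>120); k=np.zeros(H.shape,bool);k[r]=1; zz=P[b&k][:,2]; print("lid z",np.median(zz[zz<.065]),"grip",np.median(zz[zz>.07]))
a=cv2.resize(im[165:275,160:290],(400,338),interpolation=2); b=cv2.resize(s[140:260,250:390],(394,338),interpolation=2)
cv2.imwrite("pics/c7.png",cv2.convertScaleAbs(np.hstack([a,b]),alpha=1.6))
cv2.imwrite("pics/top7.png",im)
E
```

```text
slide ((596.5191040039062, 85.75505065917969), (158.09193420410156, 79.3405532836914), 84.4122314453125)
cover lid ((593.3980712890625, 50.105979919433594), (81.33837890625, 66.67574310302734), 84.64986419677734)
knob ((512.67822265625, 151.5424041748047), (12.07948112487793, 14.564781188964844), 0.13175490498542786)
lid z 0.053626063135320035 grip 0.08528915067634191
```

View pics/c7.png

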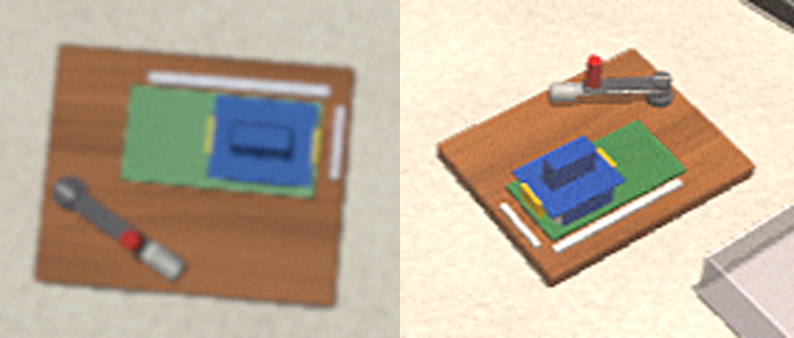

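View pics/top7.png

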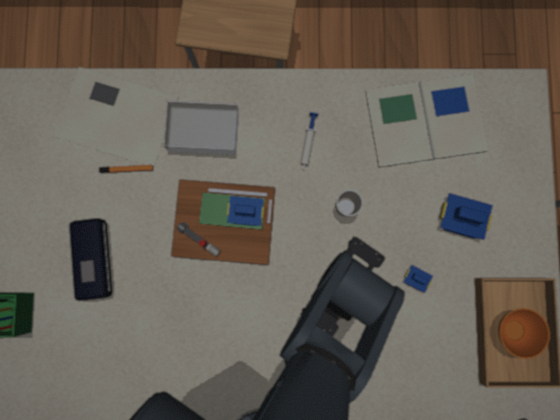

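The pictures show the clip clear in front of the slide, the cover seated, and the slide in place. The cup and the other visible things have not moved; the jar at (349,270) is hidden under the raised arm. Handing in.

```bash
python3 -c "
from h import *
workorder.hand_in()"
```

```text
the job is handed in; nothing more can be done
```

The job is done and handed in at about 28 s. I swung the clip home to its stop, pressed the middle-sized cover onto the well with the slide clipped, then swung the clip back clear towards the front.

**Cover:** The last check puts its centre at (593.4, 50.1) mm, against the well at about (593.2, 50.4). The lid top measures about 52 mm once the camera's 2 mm height offset is removed, which is the seated height. It held a 35 N press without moving further, and it looks level. I took the snap from the height and that press, because no clear force peak showed while lowering.

**Clip and slide:** The clip rests about 80° from home, well off the slide. The slide moved no more than about 1 mm and still lies in its place.

**Other things:** Everything visible in the last picture is where it was. I could not see the jar there because the raised arm hid it; the gripper passed more than 100 mm above its cap.

**Disagreement:** At the clip's stop, the arm's reading of the knob was about 3 mm off the camera's. The camera view after release showed the knob at its predicted home position.

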